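Prop the tea box open on its stay

ROBOT

A 6-joint arm with a two-finger parallel gripper is mounted at the origin on a cart in front of the work surface, level with it; the furniture and walls round the work are solid. World frame = base frame: x ahead of the robot, y to its left, z up, the work surface at z = 0. Lengths are in mm, angles in rad, forces in N, time in s.
With the tool pointing down it reaches from about 300 to 775 mm from the base axis. Payload 14.6 kg.
Tool frame: the origin (TCP) lies midway between the tips of the shut fingers; the grasp point (between the pads) lies manip.grasp_offset behind it (manip.grasp_offset is the distance from the TCP to the grasp point, in mm); z points along the fingers, y is the direction in which the jaws open and shut (so a half turn about z gives the same grasp; the last joint's range is limited). The gripper opens to 94 mm and grips with 3 to 60 N. Pads are 16 mm wide; open, the fingers measure 119 mm over their backs; the gripper's body (75 mm by 177 mm) begins 78 mm behind the grasp point.
Start: joints at [-1.357, 0.3, 1.521, -0, 1.321, -0.067], TCP at [152.412, -528.451, 205.446] pointing down, gripper open.
Joint ranges: [-3.03, 3.03], [-0.79, 2.21], [0.23, 2.52], [-1.04, 4.18], [0, 3.07], [-2.55, 2.55]. Speed limits (rad/s): [2.22, 2.22, 2.57, 3.14, 3.14, 3.14].

INTERFACE

Orientations are given as [roll, pitch, yaw] about the fixed x, y, z axes, in that order (R = Rz(yaw) Ry(pitch) Rx(roll)).
In Python, from cell import monitor, vision, order, manip gives the robot as it stands.
- The arm moves only by the shell command python3 -m jog 'ROWS' [FORCE]. ROWS is JSON, a list of rows, each a list of 7 numbers: the shift along the tool's x, y, z in cm, then the turn, a rotation vector about the tool's x, y, z in rad, then the opening in per cent of the stroke, from 0 (shut) to 100 (fully open). In form: [[tx, ty, tz, rx, ry, rz, jaw], ...]. A call has 1 to 8 rows; each row shifts and turns the commanded pose from where the row before left it, along the tool's axes as they then stand; what a row does not reach is not made up. A row lasts 1/10 s, in which the tool goes at most 50 mm and 8.59 degrees, less where a joint would pass 70% of its speed; a pose out of reach is approached as far as the arm can. A call is refused whole if a number of a shift passes 5 or a number of a turn 0.15, either way. A call with a gripper value outside its range is refused whole. The fingers move at their own pace and stop on an object; FORCE is the grip in N (left out, the last holds). Time passes only in rows, so rows that do not move let the fingers close. It gives the time, the measured TCP pose, the force and the opening at its end, in the units of the state.
- monitor.read_state(): the state, without advancing time (a new reading comes with each control period).
- vision.camera(name): name is "side" or "top"; returns a dict with "color" (400x640x3 uint8, blue, green, red), "fx", "fy", "cx", "cy" (pixels), "distortion" ([k1, k2, p1, p2, k3] as OpenCV has them; the pictures are not rectified), "cam_to_world" (4x4, takes a point from camera to world coordinates). Camera axes: x right, y down, z forward; pixel columns grow to the right and rows downward; lengths in mm; the calibration is good to about 2 mm. A picture is of the moment at which its call begins. There is no depth.
- order.sign_off(): hands the job in, once; it reports no verdict.
The state is a dict: "clock": time; "joints": joint angles; "qd": joint speeds; "effort": joint torques, N m; "eef_pos": TCP position; "eef_rot": TCP orientation; "wrist_force": force on the tool from outside, world axes, zero at the start; "moment": the same for the moment, N m; "finger_gap": finger opening in mm.
Only numpy, scipy, OpenCV 4.12 (cv2) and the standard library are available. Lean on these libraries where they do the work, as an engineer would, in place of code of your own. Each camera call takes 0.05 s, during which the arm holds its last target.

TASK

The wooden tea box has to stand propped open to air. Open its lid all the way back, flip up the stay that lies folded inside the box until it leans against its stop, then bring the lid back down gently, never letting it drop, until the stay's tip is caught in the rack under the lid and carries it. Leave the lid resting on the stay, and do not disturb the things standing around.

Things in the scene. Friction and masses are not known exactly. Their poses are not given: they have to be found in the camera images.
- tea_box: Wooden box 210 x 120 mm, 80 mm high, walls 10 mm, fixed. Origin: centre of its underside; z up; +x to the hinged side (left), -x to the opening side, +y toward the robot. Inside lies only the folded stay. Close behind are shelves from x = 0.61, z = 0.32 up, and a tall post from x = 0.56 at y = 0 to 0.07: keep clear, e.g. by tilting the wrist toward the robot.
- lid (a joint): Angle of the wooden lid (216 x 126 x 8 mm, 0.4 kg): 0 shut, grows as it opens, hard stop at 1.92, where it leans back past upright and stays. Below 1.57 nothing holds it and it falls shut. It turns about the box's y axis through lid_hinge. Under it, on the middle line, is a steel rack of four ridges 9 mm deep, 5 mm thick, 88, 106, 124 and 142 mm from the hinge.
- lid_hinge (a point): Point on the lid's hinge axis at the middle of the box: 105 mm along the box's +x, 80 mm above its underside. Lid angles turn about it.
- lid_bar (a point): Middle of the lid's round steel bar handle (10 mm thick, runs 80 mm along the box's y on two end posts). It moves with the lid, 198 mm from the hinge along the lid; the bar's centre is 35 mm off the outer face of the lid (43 mm from the plane of the hinge and underside), so fingers fit between bar and lid.
- stay (a joint): Angle of the stay: 0 folded level inside the box with its free end toward the side that opens (-x of the box), 1.57 upright, hard stop at 1.80, where it leans slightly toward the lid's hinge and stays by its own weight. It swings up about the box's y axis through stay_pivot, loosely, and falls back if left below upright.
- stay_pivot (a point): On the stay's pivot axis, middle line: 40 mm along the box's +x, 55 mm above its underside. Beyond the stay's sleeve sticks a clamped 8 mm rod; the centre of its rubber tip (5 mm radius) is 93 to 125 mm from here, different every time, so the lid is caught somewhere between about 0.85 and 1.3, to be felt: it comes down freely, then firmly goes no further.
- stay_pin (a point): Place to take the stay: middle of its round steel pull pin (9 mm thick, 34 mm long), which sticks out along the box's +y from the stay's sleeve (82 mm long, 12 mm wide along y, 11 mm deep). 70 mm from the pivot axis, 24 mm to the +y side of the box's middle line.
- espresso_a: Small espresso cup with handle, 63 x 88 x 51 mm, standing near the box's opening side; origin under it. Bystander.
- pepper_mill: Wooden pepper mill 58 x 58 x 170 mm, left of the box; origin under it. Bystander.
- teal_glass: Teal drinking glass 68 x 68 x 84 mm, left of the box; origin under it. Bystander.

How it is judged:
By the outcome, as a careful person would: the job done as asked, in the order asked, and still so for the second after the job is handed in, with the robot touching nothing.
It also fails if it takes over 70 s, if anything falls off the work surface, if the arm or the gripper's body presses on something with over 40 N, if the wrist force passes 120 N, or if a joint passes its speed limit or range.

## Working session

There is one attempt and no reset: what is moved stays moved. The work goes in short steps, Python scripts to look and compute and a shell command to move; the robot and the scene stay as the last step left them, time stands still between calls to the robot, and variables do not carry over. Pictures are saved under pics/ and viewed, and the job is handed in when it is done.

```bash
ls; mkdir -p pics; python3 - <<'E'
from cell import monitor, vision, order, manip
import cv2
print(monitor.read_state(), manip.grasp_offset)
for n in("side","top"):
    c=vision.camera(n); cv2.imwrite(f"pics/{n}0.png",c["color"]); print(n,{k:v for k,v in c.items() if k!="color"})
E
```

```text
pics
{'clock': 0.0, 'joints': array([-1.35654204e+00,  3.00462233e-01,  1.52160966e+00, -1.18183286e-05,
        1.32068153e+00, -6.65898328e-02]), 'qd': array([-6.31519394e-04, -3.81855526e-04,  7.08583974e-05, -6.35008204e-04,
       -3.83974714e-04,  1.06717292e-04]), 'effort': array([-1.01573660e-03, -5.31809378e+01, -3.52740347e+01,  7.07675703e-02,
        2.44266016e-02, -8.34732919e-05]), 'eef_pos': array([ 152.38371434, -528.18744902,  204.87910031]), 'eef_rot': array([-3.14043369e+00, -6.58169113e-05,  2.80847010e-01]), 'wrist_force': array([-0.2116257 ,  0.24937956,  0.75481482]), 'moment': array([-0.01023825,  0.01899036, -0.06157034]), 'finger_gap': 93.85503298540407} 18.8
side {'fx': 449.4666324322362, 'fy': 449.4666324322362, 'cx': 320.06526431535747, 'cy': 196.79883920311403, 'distortion': array([-0.13020624,  0.        ,  0.        ,  0.        ,  0.        ]), 'cam_to_world': array([[-9.92678082e-01, -5.74972545e-02,  1.06227549e-01,
         3.78574412e+02],
       [-1.20121648e-01,  5.62296845e-01, -8.18164438e-01,
         1.03913956e+03],
       [-1.26892066e-02, -8.24934133e-01, -5.65086418e-01,
         8.53786980e+02],
       [ 0.00000000e+00,  0.00000000e+00,  0.00000000e+00,
         1.00000000e+00]])}
top {'fx': 396.56900526785364, 'fy': 396.56900526785364, 'cx': 323.072449594998, 'cy': 196.18433793117416, 'distortion': array([-0.0174857,  0.       ,  0.       ,  0.       ,  0.       ]), 'cam_to_world': array([[-7.71370942e-03, -9.96597688e-01,  8.20581899e-02,
         4.06060410e+02],
       [-9.99886733e-01,  6.62650296e-03, -1.35133151e-02,
        -7.67953998e+01],
       [ 1.29235798e-02, -8.21531332e-02, -9.96535922e-01,
         1.38776524e+03],
       [ 0.00000000e+00,  0.00000000e+00,  0.00000000e+00,
         1.00000000e+00]])}
```

View pics/side0.png

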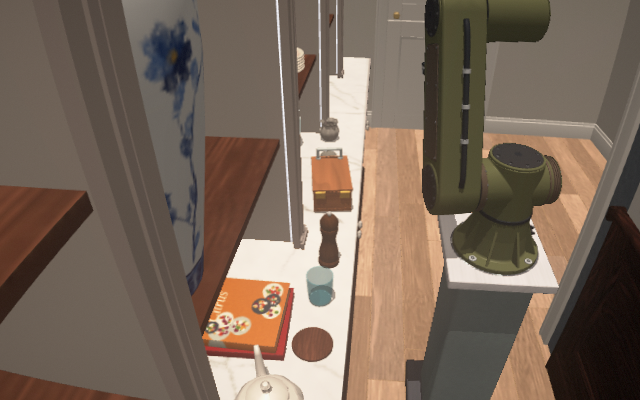

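View pics/top0.png

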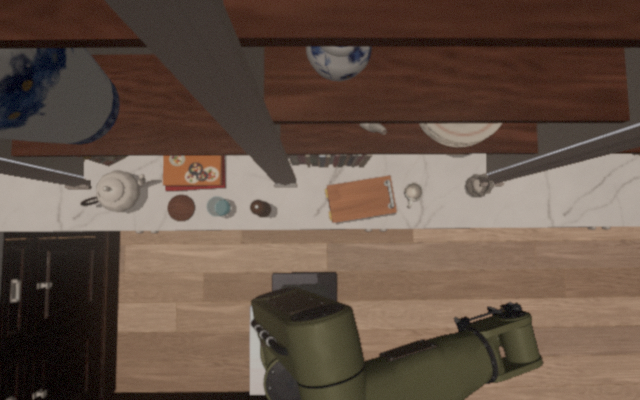

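```bash
python3 - <<'E'
import cv2
a=cv2.imread("pics/top0.png")[160:240,300:440]; cv2.imwrite("pics/topz.png",cv2.resize(a,None,fx=5.5,fy=5.5,interpolation=cv2.INTER_CUBIC))
a=cv2.imread("pics/side0.png")[110:310,270:390]; cv2.imwrite("pics/sidez.png",cv2.resize(a,None,fx=3,fy=3,interpolation=cv2.INTER_CUBIC))
E
```

```text
(no output)
```

View pics/topz.png

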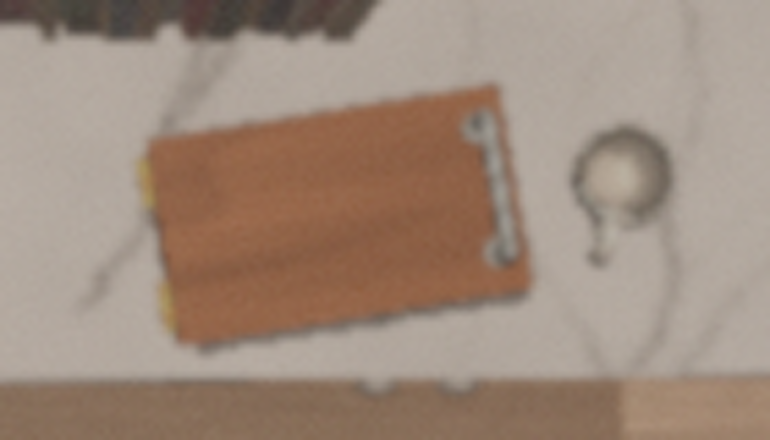

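View pics/sidez.png

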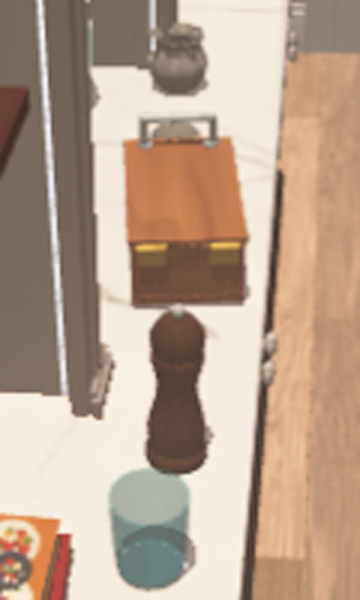

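```bash
cat > h.py <<'E'
from cell import monitor, vision, order, manip
import cv2, numpy as np, json, pickle
from scipy.spatial.transform import Rotation as R
try: C=pickle.load(open('cams.pkl','rb'))
except Exception:
    C={n:{k:v for k,v in vision.camera(n).items() if k!='color'} for n in('side','top')}; pickle.dump(C,open('cams.pkl','wb'))
def proj(n,P):
    c=C[n]; T=np.linalg.inv(c['cam_to_world']); K=np.array([[c['fx'],0,c['cx']],[0,c['fy'],c['cy']],[0,0,1]])
    return cv2.projectPoints(np.atleast_2d(P).astype(float),cv2.Rodrigues(T[:3,:3])[0],T[:3,3],K,c['distortion'])[0][:,0]
def ray(n,uv,z):
    c=C[n]; K=np.array([[c['fx'],0,c['cx']],[0,c['fy'],c['cy']],[0,0,1]])
    u=cv2.undistortPoints(np.array([[uv]],float),K,c['distortion'])[0,0]
    d=c['cam_to_world'][:3,:3]@[u[0],u[1],1]; o=c['cam_to_world'][:3,3]
    return o+d*(z-o[2])/d[2]
E
python3 - <<'E'
from h import *
from scipy.optimize import least_squares
tz=np.array([[150,140],[497,87],[530,288],[182,342]])/5.5+[300,160]-.4
sz=np.array([[128,243],[122,140],[232,137],[246,237]])/3+[270,110]-.3
# box coordinates: TL = hinge side(+x), away (-y)
cor=np.array([[105,-63],[-111,-63],[-111,63],[105,63]])
def W(p,q):
    c,s=np.cos(p[2]),np.sin(p[2]); q=np.atleast_2d(q)
    return np.c_[p[0]+c*q[:,0]-s*q[:,1],p[1]+s*q[:,0]+c*q[:,1],q[:,2]]
q=np.c_[cor,np.full(4,88.)]
for use in('top','side','topside'):
    f=lambda p:np.concatenate([(proj(n,W(p,q))-m).ravel() for n,m in(('top',tz),('side',sz)) if n in use])
    r=least_squares(f,[480,-140,1.6]); print(use,r.x,np.round(r.fun,1))
for t in tz: print(ray('top',t,88))
# cup, mill, glass
print('cup rim',ray('top',np.array([622,175])/5.5+[300,160]-.4,51))
print('cup handle',ray('top',np.array([598,260])/5.5+[300,160]-.4,30))
print('mill top',ray('side',np.array([177,312])/3+[270,110],170), ray('top',(260,208),100))
print('glass',ray('top',(219,207),84))
E
```

```text
top [ 504.28786235 -217.73114883    1.71644863] [-0.8 -0.5  0.6 -0.6  0.9  0.4 -0.7  0.6]
side [ 506.21739867 -214.85340526    1.72548805] [-0.7 -0.3  0.2 -0.2 -0.4 -0.2  0.8  0.5]
topside [ 505.31044325 -217.04587844    1.72013583] [-1.  -0.6  0.3 -1.   0.8 -0.  -0.8  0.4 -0.4 -0.7  0.7 -0.6  0.1 -0.5
  1.   0.2]
[ 549.82262497 -107.23495209   88.        ]
[ 580.62869412 -316.52853424   88.        ]
[ 459.43697091 -333.70059752   88.        ]
[ 428.82095638 -125.25342289   88.        ]
cup rim [ 530.36302336 -399.67272343   51.        ]
cup handle [ 479.01644407 -388.25628944   30.        ]
mill top [475.12992297 123.8272232  170.        ] [474.9853343  110.74547181 100.        ]
glass [480.04655835 247.64578514  84.        ]
```

```bash
cat >> h.py <<'E'
from scipy.linalg import expm, logm
BX=np.array([505.,-217.,1.72])
def b2w(q): 
    c,s=np.cos(BX[2]),np.sin(BX[2]); return np.array([BX[0]+c*q[0]-s*q[1],BX[1]+s*q[0]+c*q[1],q[2]])
def bar(th): return np.array([105-198*np.cos(th)+43*np.sin(th),0,80+198*np.sin(th)+43*np.cos(th)])
def pin(al): return np.array([40-70*np.cos(al),24,55+70*np.sin(al)])
def goal(q,t=0.,beta=0.,back=0.):
    "grasp point at box coords q, tilt t toward robot, lean beta to opening side, back mm withdrawn"
    Rm=(R.from_euler('z',BX[2]-np.pi/2)*R.from_euler('x',np.pi)*R.from_euler('x',beta)*R.from_euler('y',t)).as_matrix()
    T=np.eye(4); T[:3,:3]=Rm; T[:3,3]=b2w(q)+Rm[:,2]*(18.8-back); return T
def cur():
    s=monitor.read_state(); T=np.eye(4); T[:3,:3]=R.from_euler('xyz',s['eef_rot']).as_matrix(); T[:3,3]=s['eef_pos']; return T
def rows(T0,T1,N=None):
    D=np.linalg.inv(T0)@T1; L=np.real(logm(D)); 
    tr=L[:3,3]/10; ro=np.array([L[2,1],L[0,2],L[1,0]])
    n=N or int(np.ceil(max(np.abs(tr).max()/3.5,np.linalg.norm(ro)/.12)))
    d=expm(L/n); r=R.from_matrix(d[:3,:3]).as_rotvec()
    print('n',n,'row',np.round(d[:3,3]/10,2),np.round(r,3),'goal',np.round(T1[:3,3],1))
E
python3 - <<'E'
from h import *
print('hinge',b2w([105,0,80]),'bar0',b2w(bar(0)),'bar1.92',b2w(bar(1.92)))
T0=cur(); A=goal(bar(0),.25,0,0); A[:3,3]=[330,-310,230]; rows(T0,A)
B=goal(bar(0),.25,0,70); rows(A,B)
print(proj('top',[b2w(bar(0)),b2w([-93,40,123]),b2w([-93,-40,123])]), ((proj('top',[b2w(bar(0)),b2w([-93,40,123]),b2w([-93,-40,123])])+.4)-[300,160])*5.5)
E
```

```text
hinge [ 489.39167647 -113.16657457   80.        ] bar0 [ 518.82451513 -308.96674824  123.        ] bar1.92 [473.31504581  -6.21776437 251.33736879]
n 7 row [ 3.2  -2.48 -0.02] [-0.002  0.036  0.019] goal [ 330. -310.  230.]
n 5 row [3.09 0.54 1.97] [ 0. -0.  0.] goal [ 506.3 -310.8  172.6]
[[390.00649586 193.06559494]
 [392.12198842 205.35235236]
 [387.89910266 180.83934558]] [[497.23572724 184.06077219]
 [508.8709363  251.63793798]
 [485.6450646  116.81640069]]
```

```bash
python3 - <<'E'
from h import *
P=[b2w([-93,40,123]),b2w([-93,-40,123]),b2w([-111,63,88]),b2w([105,63,88]),b2w([105,60,0])]
print((proj('side',P)+.3-[270,110])*3)
E
python3 -m jog '[[3.2,-2.48,0,0,0.036,0.019,40],[3.2,-2.48,0,0,0.036,0.019,40],[3.2,-2.48,0,0,0.036,0.019,40],[3.2,-2.48,0,0,0.036,0.019,40],[3.2,-2.48,0,0,0.036,0.019,40],[3.2,-2.48,0,0,0.036,0.019,40],[3.2,-2.48,0,0,0.036,0.019,40]]' 8
```

```text
[[214.34573424 116.88149842]
 [144.06210479 118.59143634]
 [232.63570994 135.63489123]
 [249.21368622 237.74192228]
 [244.05730095 306.65006639]]
clock: 0.9
eef_pos: [331.0, -308.7, 230.4]
eef_rot: [-3.124, -0.253, 0.144]
wrist_force: [1.4, -0.5, 0.6]
finger_gap: 41.5
```

```bash
python3 -m jog '[[3.09,0.5,1.95,0,0,0,40],[3.09,0.5,1.95,0,0,0,40],[3.09,0.5,1.95,0,0,0,40],[3.09,0.5,1.95,0,0,0,40],[3.09,0.5,1.95,0,0,0,40],[0,0,0,0,0,0,40]]'
cat >> h.py <<'E'
def snap(tag,side=(270,60,390,200),top=(280,120,440,240)):
    ims=[]
    for n,(a,b,c,d) in(('side',side),('top',top)):
        i=vision.camera(n)['color'][b:d,a:c]; f=395/max(c-a,d-b); ims.append(cv2.copyMakeBorder(cv2.resize(i,None,fx=f,fy=f,interpolation=cv2.INTER_CUBIC),0,400-int(round((d-b)*f)),0,400-int(round((c-a)*f)),cv2.BORDER_CONSTANT)); print(n,'zoom',f)
    h=min(i.shape[0] for i in ims); cv2.imwrite(f'pics/{tag}.png',np.hstack([i[:h] for i in ims]))
E
python3 - <<'E'
from h import *
snap('s1')
rows(cur(),goal(bar(0),.25,0,0))
E
```

```text
clock: 1.5
eef_pos: [507.9, -306.9, 171.4]
eef_rot: [-3.122, -0.249, 0.146]
wrist_force: [-0.4, -0.3, -0.3]
finger_gap: 37.4
side zoom 2.8214285714285716
top zoom 2.46875
n 3 row [-0.    0.13  2.35] [-0.006 -0.    -0.001] goal [ 523.4 -308.3  104.8]
```

View pics/s1.png

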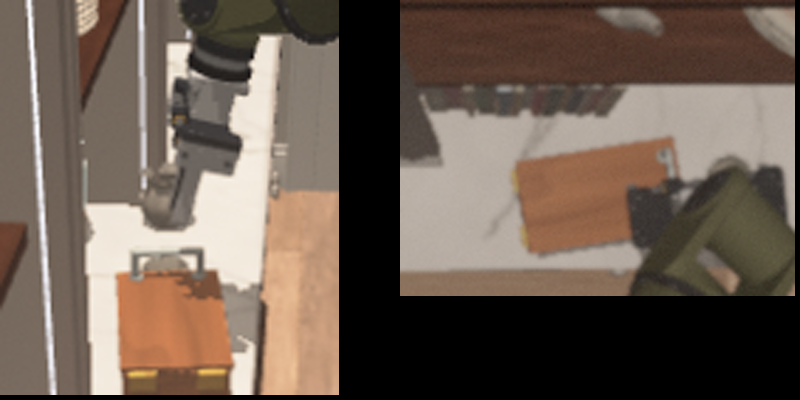

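The gripper hangs above and just behind the bar (side view: fingertips at about (165,215), bar at (168,252)). I'll descend and close on it.

```bash
python3 -m jog '[[0,0.1,1.7,-0.005,0,0,40],[0,0.1,1.7,-0.005,0,0,40],[0,0.1,1.7,-0.005,0,0,40],[0,0.1,1.7,0,0,0,40],[0,0,0.2,0,0,0,40],[0,0,0,0,0,0,0],[0,0,0,0,0,0,0],[0,0,0,0,0,0,0]]' 8; python3 -m jog '[[0,0,0,0,0,0,0],[0,0,0,0,0,0,0],[0,0,0,0,0,0,0]]' 8
python3 - <<'E'
from h import *
rows(cur(),goal(bar(0),.25,0,0)); print(monitor.read_state()['moment'])
T=cur()
ths=[0,.15,.3,.45,.6,.8,1.0,1.2,1.4,1.57,1.7,1.8,1.92]
E
```

```text
clock: 2.4
eef_pos: [523.6, -309.2, 107.1]
eef_rot: [-3.141, -0.252, 0.145]
wrist_force: [-0.3, 0.1, -0.0]
finger_gap: 16.9
clock: 2.7
eef_pos: [523.7, -309.3, 106.7]
eef_rot: [-3.141, -0.252, 0.145]
wrist_force: [-2.5, -3.6, 5.7]
finger_gap: 9.8
n 1 row [-0.06 -0.11  0.18] [ 0.    -0.002 -0.004] goal [ 523.4 -308.3  104.8]
[-0.58291686  0.23618624 -0.02163405]
```

```bash
cat >> h.py <<'E'
def arc(th0,th1,n,f=bar):
    "rows with fixed orientation following f(theta); rounded w/o accumulating"
    Rm=cur()[:3,:3]; acc=np.zeros(3); p0=b2w(f(th0))
    for k in range(1,n+1):
        d=Rm.T@(b2w(f(th0+(th1-th0)*k/n))-p0)/10; r=np.round(d-acc,2); acc+=r; print(list(map(float,r)))
E
python3 -c "
from h import *
arc(0,1.76,22)"
```

```text
[0.39, -0.41, -1.52]
[0.38, -0.53, -1.48]
[0.37, -0.65, -1.44]
[0.35, -0.77, -1.38]
[0.33, -0.88, -1.32]
[0.32, -0.99, -1.24]
[0.3, -1.09, -1.17]
[0.27, -1.18, -1.08]
[0.25, -1.26, -0.98]
[0.22, -1.34, -0.88]
[0.19, -1.41, -0.78]
[0.17, -1.47, -0.66]
[0.13, -1.52, -0.55]
[0.11, -1.56, -0.43]
[0.07, -1.59, -0.31]
[0.04, -1.61, -0.18]
[0.01, -1.62, -0.06]
[-0.03, -1.62, 0.07]
[-0.05, -1.6, 0.19]
[-0.09, -1.59, 0.32]
[-0.12, -1.56, 0.43]
[-0.15, -1.51, 0.56]
```

```bash
python3 -m jog '[[0.39,-0.41,-1.52,0,0,0,0],[0.38,-0.53,-1.48,0,0,0,0],[0.37,-0.65,-1.44,0,0,0,0],[0.35,-0.77,-1.38,0,0,0,0]]' 12
```

```text
clock: 3.1
eef_pos: [520.1, -286.6, 167.2]
eef_rot: [3.141, -0.252, 0.145]
wrist_force: [0.2, -8.2, 1.8]
finger_gap: 9.4
```

```bash
python3 -m jog '[[0.33,-0.88,-1.32,0,0,0,0],[0.32,-0.99,-1.24,0,0,0,0],[0.3,-1.09,-1.17,0,0,0,0],[0.27,-1.18,-1.08,0,0,0,0],[0.25,-1.26,-0.98,0,0,0,0],[0.22,-1.34,-0.88,0,0,0,0]]'
python3 - <<'E'
from h import *
snap('s2'); s=monitor.read_state(); print(s['wrist_force'],s['finger_gap'],b2w(bar(.8))+cur()[:3,2]*18.8,cur()[:3,3])
E
```

```text
clock: 3.7
eef_pos: [510.4, -220.3, 237.3]
eef_rot: [3.139, -0.254, 0.145]
wrist_force: [-2.0, -7.8, 8.4]
finger_gap: 9.6
side zoom 2.8214285714285716
top zoom 2.46875
[ -4.95994107 -10.32371493  10.56991066] 9.215501645882398 [ 509.98429225 -218.42856829  233.79623033] [ 510.32184485 -219.33359822  237.69044762]
```

View pics/s2.png

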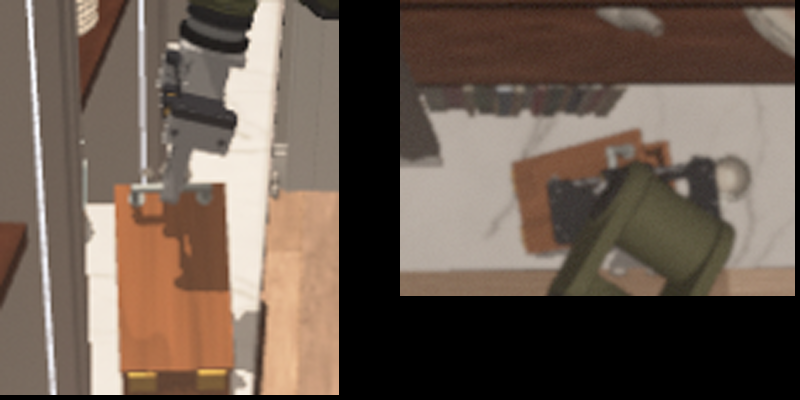

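```bash
python3 -m jog '[[0.19,-1.41,-0.78,0,0,0,0],[0.17,-1.47,-0.66,0,0,0,0],[0.13,-1.52,-0.55,0,0,0,0],[0.11,-1.56,-0.43,0,0,0,0],[0.07,-1.59,-0.31,0,0,0,0],[0.04,-1.61,-0.18,0,0,0,0]]'
```

```text
clock: 4.4
eef_pos: [496.2, -128.0, 265.6]
eef_rot: [-3.14, -0.251, 0.145]
wrist_force: [-0.4, -0.8, 1.8]
finger_gap: 9.4
```

```bash
python3 -m jog '[[0.01,-1.62,-0.06,0,0,0,0],[-0.03,-1.62,0.07,0,0,0,0],[-0.05,-1.6,0.19,0,0,0,0],[-0.09,-1.59,0.32,0,0,0,0],[-0.12,-1.56,0.43,0,0,0,0],[-0.15,-1.51,0.56,0,0,0,0]]'
python3 - <<'E'
from h import *
print(np.round(b2w(bar(1.76))+cur()[:3,2]*18.8,1),monitor.read_state()['wrist_force']); arc(1.76,2.0,6); snap('s3')
E
```

```text
clock: 5.0
eef_pos: [482.0, -33.8, 249.5]
eef_rot: [-3.139, -0.251, 0.145]
wrist_force: [1.2, -0.4, -0.6]
finger_gap: 9.5
[482.2 -33.9 248.2] [ 1.23179025 -0.44150507 -0.58207351]
[-0.09, -0.74, 0.32]
[-0.09, -0.72, 0.36]
[-0.1, -0.71, 0.37]
[-0.1, -0.69, 0.41]
[-0.12, -0.68, 0.43]
[-0.12, -0.66, 0.46]
side zoom 2.8214285714285716
top zoom 2.46875
```

View pics/s3.png

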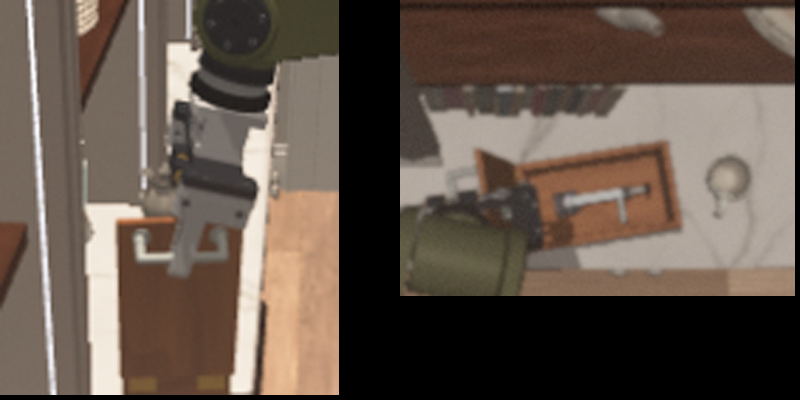

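The lid is past upright, with the bar still held (side view (180,258)). The stay is visible inside the box, with its pin near (622,205) in the top view. I'll continue to the stop.

```bash
python3 -m jog '[[-0.09,-0.74,0.32,0,0,0,0],[-0.09,-0.72,0.36,0,0,0,0],[-0.1,-0.71,0.37,0,0,0,0],[-0.05,-0.35,0.2,0,0,0,0]]'; python3 -m jog '[[-0.03,-0.18,0.1,0,0,0,0],[0,0,0,0,0,0,0]]'
python3 - <<'E'
from h import *
c=vision.camera('top')['color']; 
i=c[160:240,320:440]; cv2.imwrite('pics/t4.png',cv2.resize(i,None,fx=6.5,fy=6.5,interpolation=cv2.INTER_CUBIC))
print((proj('top',[b2w(pin(0)),b2w([-30,41,55]),b2w([-30,7,55]),b2w([40,0,55])])+.4-[320,160])*6.5)
E
```

```text
clock: 5.5
eef_pos: [478.3, -9.1, 236.3]
eef_rot: [-3.139, -0.25, 0.145]
wrist_force: [-3.1, -0.4, -0.9]
finger_gap: 9.5
clock: 5.7
eef_pos: [478.1, -7.8, 235.5]
eef_rot: [-3.139, -0.251, 0.145]
wrist_force: [-3.4, -1.6, -0.6]
finger_gap: 9.2
[[322.44598306 293.59199218]
 [327.86699653 325.93904697]
 [317.03397811 261.30848655]
 [181.97915923 268.92321482]]
```

View pics/t4.png

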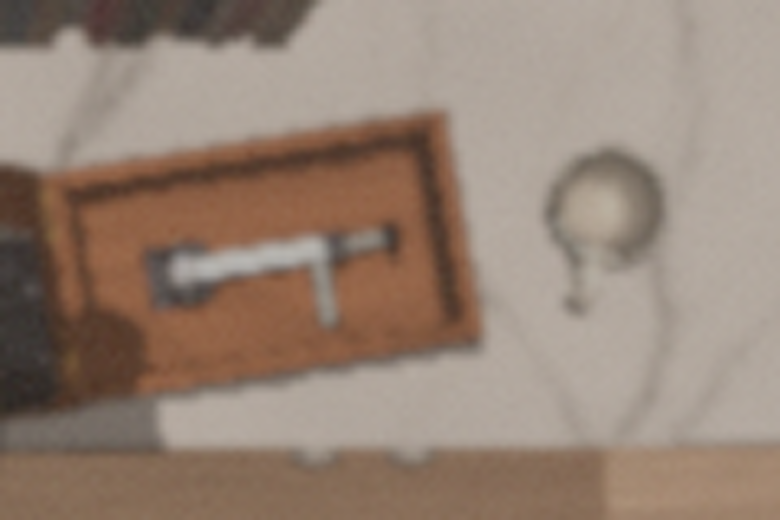

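```bash
python3 -m jog '[[-0.03,-0.15,0.08,0,0,0,0],[-0.03,-0.15,0.08,0,0,0,0],[-0.03,-0.15,0.08,0,0,0,0],[0,0,0,0,0,0,0]]'
```

```text
clock: 6.15
eef_pos: [478.1, -6.2, 234.7]
eef_rot: [3.137, -0.254, 0.145]
wrist_force: [-5.7, -25.0, 8.2]
finger_gap: 9.6
```

```bash
python3 -m jog '[[0.03,0.25,-0.12,0,0,0,0],[0,0,0,0,0,0,30],[0,0,0,0,0,0,30],[0,0,0,0,0,0,30],[0,0,0,0,0,0,30]]'
python3 - <<'E'
from h import *
T0=cur();A=T0.copy(); A[:3,3]-=T0[:3,2]*65; rows(T0,A)
B=goal(pin(0),.15,0,110); B[:3,3][0]-=0; rows(A,B)
D=goal(pin(0),.15,0,0); rows(B,D)
print(A[:3,3],B[:3,3])
E
```

```text
clock: 6.65
eef_pos: [477.8, -5.7, 234.5]
eef_rot: [-3.139, -0.251, 0.145]
wrist_force: [-0.0, 0.6, 1.1]
finger_gap: 28.5
n 2 row [ 0.   -0.   -3.25] [0. 0. 0.] goal [461.8  -8.2 297.4]
n 7 row [-0.8   3.47  2.05] [-0.    -0.014 -0.001] goal [ 472.2 -252.3  145.2]
n 4 row [0.   0.   2.75] [ 0.  0. -0.] goal [ 488.5 -249.8   36.4]
[461.80106091  -8.22347818 297.43555096] [ 472.24882763 -252.26023416  145.17592231]
```

```bash
python3 -m jog '[[0,0,-1.5,0,0,0,30],[0,0,-4,0,0,0,30],[0,0,-4,0,0,0,30]]'
python3 - <<'E'
from h import *
T0=cur();print(T0[:3,3])
B=goal(pin(0)+[0,0,270],.15,0,0); rows(T0,B)
B2=goal(pin(0)+[0,0,60],.15,0,0); rows(B,B2)
D=goal(pin(0),.15,0,0); rows(B2,D)
E
```

```text
clock: 6.95
eef_pos: [453.8, -9.4, 327.3]
eef_rot: [-3.139, -0.25, 0.145]
wrist_force: [0.7, 0.0, 0.4]
finger_gap: 28.0
[453.76063927  -9.3948686  327.2961021 ]
n 7 row [-0.07  3.47  0.28] [-0.    -0.014 -0.001] goal [ 488.5 -249.8  306.4]
n 6 row [-0.52  0.    3.46] [ 0.  0. -0.] goal [ 488.5 -249.8   96.4]
n 2 row [-0.45  0.    2.97] [ 0.  0. -0.] goal [ 488.5 -249.8   36.4]
```

```bash
python3 -m jog '[[-0.07,3.47,-0.2,0,-0.014,0,30],[-0.07,3.47,0.1,0,-0.014,0,30],[-0.07,3.47,0.28,0,-0.014,0,30],[-0.07,3.47,0.28,0,-0.014,0,30],[-0.07,3.47,0.28,0,-0.014,0,30],[-0.07,3.47,0.28,0,-0.014,0,30],[-0.07,3.47,0.28,0,-0.014,0,30]]'
python3 -m jog '[[-0.52,0,3.46,0,0,0,30],[-0.52,0,3.46,0,0,0,30],[-0.52,0,3.46,0,0,0,30],[-0.52,0,3.46,0,0,0,30],[-0.52,0,3.46,0,0,0,30],[-0.52,0,3.46,0,0,0,30],[0,0,0,0,0,0,30]]'
python3 - <<'E'
from h import *
T0=cur();print(T0[:3,3]); snap('s5')
D=goal(pin(0),.15,0,0); rows(T0,D,4)
E
```

```text
clock: 7.65
eef_pos: [487.4, -251.6, 312.0]
eef_rot: [-3.139, -0.153, 0.145]
wrist_force: [1.1, 0.2, -0.5]
finger_gap: 28.4
clock: 8.35
eef_pos: [486.3, -248.3, 98.3]
eef_rot: [-3.135, -0.148, 0.145]
wrist_force: [0.0, 0.9, 0.2]
finger_gap: 28.2
[ 486.28774882 -248.31205917   98.2541023 ]
side zoom 2.8214285714285716
top zoom 2.46875
n 4 row [-0.18  0.05  1.54] [-0.002  0.001 -0.001] goal [ 488.5 -249.8   36.4]
```

View pics/s5.png

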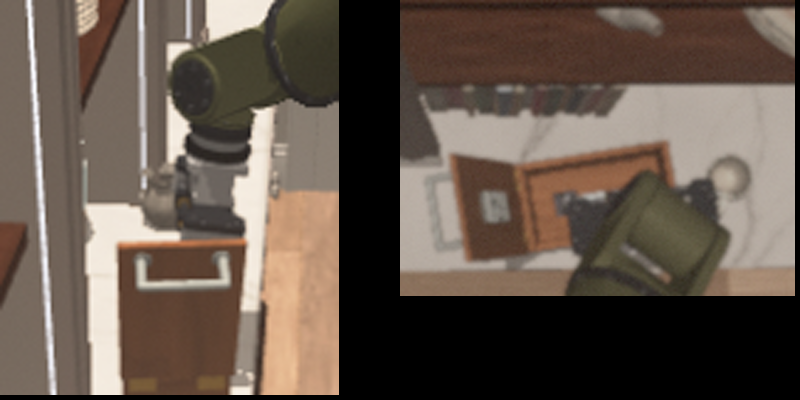

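The lid stays leaned back on its own (top view: leaf at (490,205), rack visible), and the gripper is over the pin. I'll go down and grip the pin.

```bash
python3 -m jog '[[-0.18,0.05,1.54,0,0,0,30],[-0.18,0.05,1.54,0,0,0,30],[-0.18,0.05,1.54,0,0,0,30],[-0.18,0,1.54,0,0,0,30],[0,0,0,0,0,0,30]]'
python3 -m jog '[[0,0,0,0,0,0,0],[0,0,0,0,0,0,0],[0,0,0,0,0,0,0],[0,0,0,0,0,0,0]]' 10
python3 - <<'E'
from h import *
T0=cur();D=goal(pin(0),.15,0,0); rows(T0,D,1)
# stay arc with beta growing to 0.6
Ts=[];acc=T0.copy()
off=np.linalg.inv(D)@T0
N=24
for k in range(1,N+1):
    a=1.8*k/N; b=.6*k/N
    T=goal(pin(a),.15,b,0); T[:3,3]+=(T0-D)[:3,3]
    d=np.linalg.inv(acc)@T; t=np.round(d[:3,3]/10,2); r=np.round(R.from_matrix(d[:3,:3]).as_rotvec(),3)
    print(k,list(map(float,t)),list(map(float,r)))
    E=np.eye(4);E[:3,:3]=R.from_rotvec(r).as_matrix();E[:3,3]=t*10; acc=acc@E
E
```

```text
clock: 8.95
eef_pos: [490.9, -250.8, 40.9]
eef_rot: [-3.14, -0.153, 0.145]
wrist_force: [1.4, -1.1, 0.2]
finger_gap: 28.1
clock: 9.35
eef_pos: [491.1, -250.7, 41.4]
eef_rot: [-3.14, -0.155, 0.145]
wrist_force: [-0.5, 2.8, 8.0]
finger_gap: 8.7
n 1 row [-0.31 -0.13  0.46] [-0.001 -0.005 -0.004] goal [ 488.5 -249.8   36.4]
1 [0.08, -0.07, -0.52] [0.024, -0.005, -0.0]
2 [0.08, -0.12, -0.51] [0.025, 0.0, 0.004]
3 [0.07, -0.17, -0.51] [0.024, 0.0, 0.003]
4 [0.08, -0.22, -0.49] [0.025, 0.0, 0.004]
5 [0.07, -0.26, -0.47] [0.025, 0.0, 0.004]
6 [0.07, -0.32, -0.45] [0.024, 0.0, 0.004]
7 [0.06, -0.36, -0.41] [0.025, 0.0, 0.003]
8 [0.06, -0.4, -0.39] [0.025, 0.0, 0.004]
9 [0.05, -0.43, -0.35] [0.025, 0.0, 0.004]
10 [0.05, -0.47, -0.3] [0.024, 0.0, 0.003]
11 [0.04, -0.5, -0.27] [0.025, 0.0, 0.004]
12 [0.03, -0.53, -0.22] [0.025, 0.0, 0.004]
13 [0.02, -0.54, -0.17] [0.025, 0.0, 0.004]
14 [0.02, -0.55, -0.12] [0.024, 0.0, 0.003]
15 [0.01, -0.57, -0.07] [0.025, 0.0, 0.004]
16 [0.01, -0.57, -0.02] [0.025, 0.0, 0.004]
17 [-0.01, -0.57, 0.04] [0.024, 0.0, 0.004]
18 [-0.01, -0.57, 0.08] [0.025, 0.0, 0.003]
19 [-0.02, -0.55, 0.14] [0.025, 0.0, 0.004]
20 [-0.03, -0.54, 0.19] [0.025, 0.0, 0.004]
21 [-0.04, -0.51, 0.23] [0.024, 0.0, 0.003]
22 [-0.04, -0.49, 0.28] [0.025, 0.0, 0.004]
23 [-0.05, -0.46, 0.32] [0.025, 0.0, 0.004]
24 [-0.05, -0.42, 0.36] [0.024, 0.0, 0.004]
```

```bash
python3 -m jog '[[0.08,-0.07,-0.52,0.024,0,0,0],[0.08,-0.12,-0.51,0.025,0,0.004,0],[0.07,-0.17,-0.51,0.024,0,0.003,0],[0.08,-0.22,-0.49,0.025,0,0.004,0],[0.07,-0.26,-0.47,0.025,0,0.004,0],[0.07,-0.32,-0.45,0.024,0,0.004,0]]'
python3 -m jog '[[0.06,-0.36,-0.41,0.025,0,0.003,0],[0.06,-0.4,-0.39,0.025,0,0.004,0],[0.05,-0.43,-0.35,0.025,0,0.004,0],[0.05,-0.47,-0.3,0.024,0,0.003,0],[0.04,-0.5,-0.27,0.025,0,0.004,0],[0.03,-0.53,-0.22,0.025,0,0.004,0]]'
python3 - <<'E'
from h import *
snap('s6')
E
```

```text
clock: 9.95
eef_pos: [489.8, -243.0, 72.5]
eef_rot: [-2.993, -0.154, 0.126]
wrist_force: [0.2, -11.1, 3.4]
finger_gap: 8.4
clock: 10.55
eef_pos: [486.6, -221.1, 98.1]
eef_rot: [-2.841, -0.15, 0.104]
wrist_force: [-0.9, -7.7, 8.0]
finger_gap: 8.3
side zoom 2.8214285714285716
top zoom 2.46875
```

View pics/s6.png

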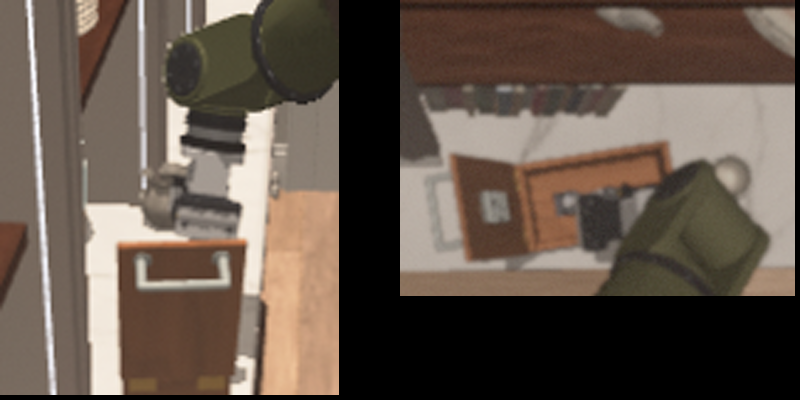

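The stay is coming up in the grip. The gripper body is clear of the lid: in the top view its edge is at (580,220) and the lid's top edge is at (455,200).

```bash
python3 -m jog '[[0.02,-0.54,-0.17,0.025,0,0.004,0],[0.02,-0.55,-0.12,0.024,0,0.003,0],[0.01,-0.57,-0.07,0.025,0,0.004,0],[0.01,-0.57,-0.02,0.025,0,0.004,0],[-0.01,-0.57,0.04,0.024,0,0.004,0],[-0.01,-0.57,0.08,0.025,0,0.003,0]]'
python3 -m jog '[[-0.02,-0.55,0.14,0.025,0,0.004,0],[-0.03,-0.54,0.19,0.025,0,0.004,0],[-0.04,-0.51,0.23,0.024,0,0.003,0],[-0.04,-0.49,0.28,0.025,0,0.004,0]]'
python3 - <<'E'
from h import *
for a in (1.6,1.65,1.7,1.8): print(a,goal(pin(a),.15,.55,4)[:3,3])
E
```

```text
clock: 11.25
eef_pos: [481.0, -188.2, 110.7]
eef_rot: [-2.684, -0.138, 0.084]
wrist_force: [2.6, -0.4, -0.4]
finger_gap: 8.4
clock: 11.65
eef_pos: [477.3, -165.9, 112.7]
eef_rot: [-2.583, -0.13, 0.07]
wrist_force: [1.1, -1.1, -1.7]
finger_gap: 8.4
1.6 [ 476.06687725 -171.09807465  112.49446867]
1.65 [ 475.54741802 -167.64240366  112.30486845]
1.7 [ 475.03001661 -164.20042213  111.94085319]
1.8 [ 474.00655178 -157.39188442  110.69365062]
```

```bash
python3 -m jog '[[-0.05,-0.46,0.32,0.025,0,0.004,0],[-0.03,-0.25,0.2,0,0,0,0],[0,0,0,0,0,0,0]]'
python3 -m jog '[[-0.02,-0.13,0.1,0,0,0,0],[0,0,0,0,0,0,0]]'
```

```text
clock: 11.95
eef_pos: [476.2, -158.4, 111.9]
eef_rot: [-2.562, -0.129, 0.067]
wrist_force: [0.8, -6.5, -3.5]
finger_gap: 8.4
clock: 12.15
eef_pos: [476.2, -158.1, 111.8]
eef_rot: [-2.565, -0.13, 0.066]
wrist_force: [0.2, -15.8, -2.4]
finger_gap: 8.6
```

```bash
python3 -m jog '[[0,0.1,0,0,0,0,0],[0,0,0,0,0,0,30],[0,0,0,0,0,0,30],[0,0,0,0,0,0,30],[0,0,-1,0,0,0,30],[0,0,-3,0,0,0,30],[0,0,-4,0,0,0,30],[0,0,-4,0,0,0,30]]'
python3 - <<'E'
from h import *
snap('s7')
T0=cur(); print(T0[:3,3])
g=goal(bar(1.92),.25,0,0); g[:3,3]=[453.8,-200,330]; rows(T0,g)
E
```

```text
clock: 12.95
eef_pos: [467.3, -224.3, 212.7]
eef_rot: [-2.56, -0.129, 0.068]
wrist_force: [0.0, -0.7, 0.9]
finger_gap: 27.9
side zoom 2.8214285714285716
top zoom 2.46875
[ 468.29776227 -226.53728297  215.31554265]
n 5 row [ 0.19 -1.32 -2.  ] [-0.112  0.018 -0.023] goal [ 453.8 -200.   330. ]
```

View pics/s7.png

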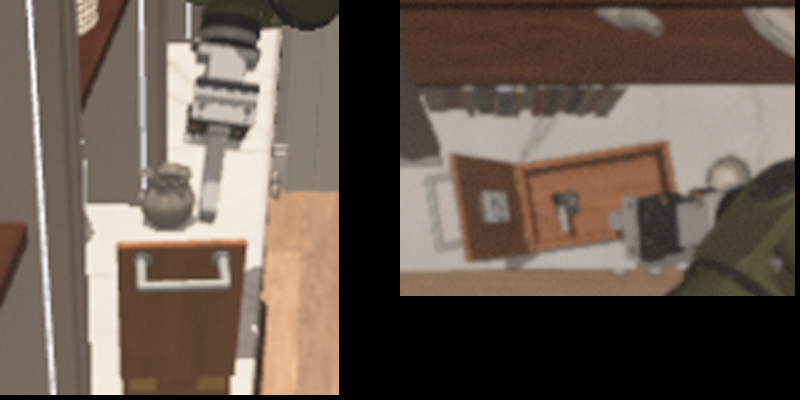

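```bash
python3 -m jog '[[0.19,-1.32,-2,-0.112,0.018,-0.023,30],[0.19,-1.32,-2,-0.112,0.018,-0.023,30],[0.19,-1.32,-2,-0.112,0.018,-0.023,30],[0.19,-1.32,-2,-0.112,0.018,-0.023,30],[0.19,-1.32,-2,-0.112,0.018,-0.023,30],[0,0,0,0,0,0,30]]'
python3 - <<'E'
from h import *
T0=cur(); print(T0[:3,3])
A=goal(bar(1.92),.25,0,95); rows(T0,A)
D=goal(bar(1.92),.25,0,0); rows(A,D)
E
```

```text
clock: 13.65
eef_pos: [453.6, -196.1, 329.8]
eef_rot: [3.138, -0.252, 0.156]
wrist_force: [0.2, -0.5, -0.4]
finger_gap: 28.5
[ 453.58903742 -196.0850367   329.76161495]
n 6 row [ 0.46 -3.08  0.19] [ 0.    -0.     0.001] goal [454.7  -9.  325.2]
n 3 row [0.   0.   3.17] [-0. -0.  0.] goal [477.9  -5.5 233.1]
```

```bash
python3 -m jog '[[0.4,-3.08,0,0,0,0,30],[0.4,-3.08,0,0,0,0,30],[0.4,-3.08,0,0,0,0,30],[0.4,-3.08,0.2,0,0,0,30],[0.4,-3.08,0.2,0,0,0,30],[0.4,-3.08,0.2,0,0,0,30],[0,0,0,0,0,0,30]]'
python3 - <<'E'
from h import *
T0=cur(); print(T0[:3,3])
D=goal(bar(1.92),.25,0,-1); rows(T0,D); snap('s8')
E
```

```text
clock: 14.35
eef_pos: [449.7, -9.0, 326.0]
eef_rot: [-3.135, -0.245, 0.154]
wrist_force: [0.9, -0.0, 0.0]
finger_gap: 28.2
[449.65042844  -8.95425874 325.95049875]
n 3 row [0.16 0.04 3.27] [-0.003  0.002  0.002] goal [478.2  -5.5 232.2]
side zoom 2.8214285714285716
top zoom 2.46875
```

View pics/s8.png

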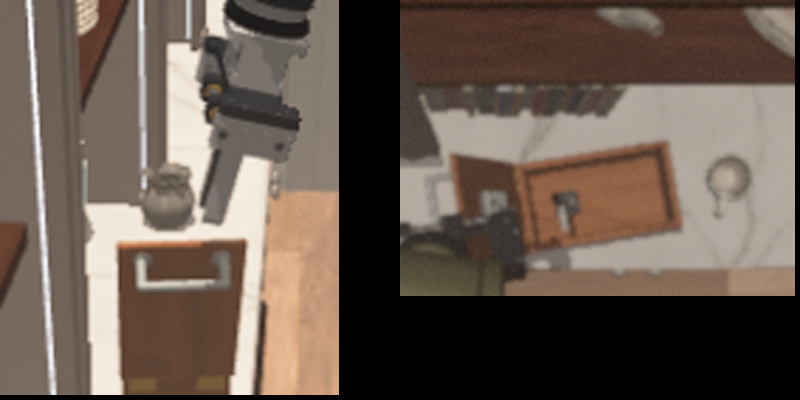

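The stay is upright at its stop (top view (567,207)) and the lid is still fully back. The gripper is above the bar, so I'll grasp it again.

```bash
python3 -m jog '[[0.12,0.04,2.4,0,0,0,30],[0.12,0.04,2.4,0,0,0,30],[0.12,0.04,2.4,0,0,0,30],[0.12,0,2.4,0,0,0,30],[0,0,0.1,0,0,0,30]]'
python3 -m jog '[[0,0,0,0,0,0,0],[0,0,0,0,0,0,0],[0,0,0,0,0,0,0],[0,0,0,0,0,0,0]]' 15
python3 -c "
from h import *
T=cur();print(T[:3,3],monitor.read_state()['wrist_force'])
arc(1.92,1.44,8);print();arc(1.44,.8,16)"
```

```text
clock: 14.95
eef_pos: [477.4, -8.7, 230.8]
eef_rot: [-3.135, -0.241, 0.15]
wrist_force: [-0.5, 2.0, 0.1]
finger_gap: 27.8
clock: 15.35
eef_pos: [478.3, -7.8, 234.8]
eef_rot: [-3.137, -0.248, 0.151]
wrist_force: [0.7, 2.8, 3.0]
finger_gap: 9.7
[478.34729263  -7.84723689 234.83986454] [0.6626266  2.75253412 3.04931343]
[0.15, 1.04, -0.6]
[0.13, 1.08, -0.55]
[0.12, 1.11, -0.47]
[0.1, 1.14, -0.42]
[0.09, 1.17, -0.34]
[0.06, 1.18, -0.28]
[0.05, 1.19, -0.21]
[0.03, 1.21, -0.14]

[0.01, 0.81, -0.05]
[0.0, 0.81, -0.03]
[-0.0, 0.81, 0.01]
[-0.01, 0.81, 0.04]
[-0.03, 0.81, 0.08]
[-0.02, 0.8, 0.1]
[-0.04, 0.8, 0.13]
[-0.05, 0.79, 0.17]
[-0.05, 0.78, 0.19]
[-0.06, 0.78, 0.23]
[-0.07, 0.77, 0.26]
[-0.07, 0.75, 0.28]
[-0.08, 0.74, 0.32]
[-0.09, 0.73, 0.34]
[-0.1, 0.72, 0.37]
[-0.1, 0.69, 0.4]
```

```bash
python3 -m jog '[[0.15,1.04,-0.6,0,0,0,0],[0.13,1.08,-0.55,0,0,0,0],[0.12,1.11,-0.47,0,0,0,0],[0.1,1.14,-0.42,0,0,0,0],[0.09,1.17,-0.34,0,0,0,0],[0.06,1.18,-0.28,0,0,0,0],[0.05,1.19,-0.21,0,0,0,0],[0.03,1.21,-0.14,0,0,0,0]]' 15
python3 - <<'E'
from h import *
for L in (93,100,105,110,117,125):
    print(L,((proj('top',b2w([40-L,0,55]))+.4-[320,160])*6.5).round(0), end=' ')
    t=np.array([40-L*np.cos(1.8),55+L*np.sin(1.8)]); print(np.hypot(105-t[0],t[1]-80), np.arctan2(t[1]-80,105-t[0]))
print(b2w(bar(1.44))+cur()[:3,2]*18.8,cur()[:3,3],monitor.read_state()['wrist_force'])
snap('s9')
E
```

```text
clock: 16.15
eef_pos: [491.8, -99.3, 264.3]
eef_rot: [-3.137, -0.246, 0.151]
wrist_force: [1.6, 0.7, -0.0]
finger_gap: 9.5
93 [[358. 241.]] 78.89065338541042 0.9811239535779168
100 [[372. 239.]] 83.82800614710392 1.042151589389621
105 [[381. 238.]] 87.52708920859209 1.081427261533343
110 [[391. 236.]] 91.35013998926756 1.1174673546891265
117 [[404. 234.]] 96.88264808045194 1.1630570675066607
125 [[419. 232.]] 103.42348992491316 1.2090776052814294
[491.41189924 -95.76546064 263.68477719] [491.78444196 -99.28356044 264.25757644] [ 1.56096647  0.73372758 -0.04726936]
side zoom 2.8214285714285716
top zoom 2.46875
```

View pics/s9.png

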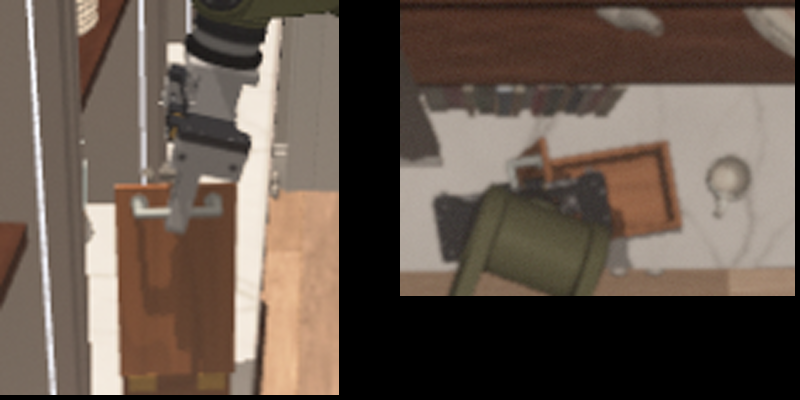

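```bash
python3 -m jog '[[0.01,0.81,-0.05,0,0,0,0],[0,0.81,-0.03,0,0,0,0],[0,0.81,0.01,0,0,0,0],[-0.01,0.81,0.04,0,0,0,0],[-0.03,0.81,0.08,0,0,0,0]]' 15
python3 - <<'E'
from h import *
from scipy.optimize import fsolve
for L in (103,106,109,112):
  for r in(98.5,):
    # tip in lid coords: (r along, -5 normal)
    def f(v):
        th,al=v; return [105-r*np.cos(th)-5*np.sin(th)-(40-L*np.cos(al)), 80+r*np.sin(th)-5*np.cos(th)-(55+L*np.sin(al))]
    print(L,r,fsolve(f,[1.05,1.7]))
  t=np.array([40-L*np.cos(1.8),55+L*np.sin(1.8)]); print('r at stop',np.hypot(105-t[0],t[1]-80))
arc(1.24,.84,20)
E
```

```text
clock: 16.75
eef_pos: [497.8, -138.9, 263.5]
eef_rot: [-3.137, -0.247, 0.151]
wrist_force: [-0.2, -0.6, 1.2]
finger_gap: 9.2
103 98.5 [0.9612936  1.61462634]
r at stop 86.03167238312214
106 98.5 [1.00864826 1.64887993]
r at stop 88.2822897951499
109 98.5 [1.05678315 1.68310607]
r at stop 90.57635855957552
112 98.5 [1.10578326 1.71739339]
r at stop 92.91066014376798
[-0.01, 0.4, 0.05]
[-0.02, 0.4, 0.05]
[-0.02, 0.4, 0.07]
[-0.02, 0.4, 0.07]
[-0.02, 0.4, 0.08]
[-0.02, 0.39, 0.08]
[-0.02, 0.4, 0.1]
[-0.03, 0.39, 0.1]
[-0.03, 0.39, 0.11]
[-0.03, 0.38, 0.11]
[-0.03, 0.39, 0.13]
[-0.04, 0.38, 0.13]
[-0.03, 0.38, 0.14]
[-0.04, 0.38, 0.14]
[-0.04, 0.37, 0.16]
[-0.04, 0.37, 0.16]
[-0.05, 0.36, 0.17]
[-0.04, 0.37, 0.17]
[-0.05, 0.36, 0.18]
[-0.05, 0.35, 0.19]
```

```bash
python3 -m jog '[[-0.01,0.4,0.05,0,0,0,0],[-0.02,0.4,0.05,0,0,0,0],[-0.02,0.4,0.07,0,0,0,0]]' 15
python3 -m jog '[[-0.02,0.4,0.07,0,0,0,0],[-0.02,0.4,0.08,0,0,0,0]]'
python3 -m jog '[[-0.02,0.39,0.08,0,0,0,0],[-0.02,0.4,0.1,0,0,0,0]]'
```

```text
clock: 17.05
eef_pos: [499.6, -150.3, 261.8]
eef_rot: [-3.137, -0.247, 0.152]
wrist_force: [0.7, -0.2, 0.2]
finger_gap: 9.4
clock: 17.25
eef_pos: [500.7, -158.2, 260.2]
eef_rot: [-3.137, -0.247, 0.152]
wrist_force: [0.4, 0.1, -1.2]
finger_gap: 9.2
clock: 17.45
eef_pos: [501.9, -166.0, 258.2]
eef_rot: [-3.137, -0.247, 0.152]
wrist_force: [0.0, -0.1, 0.2]
finger_gap: 9.0
```

```bash
cat > th.py <<'E'
from h import *
from scipy.optimize import minimize_scalar
T=cur(); g=T[:3,3]-T[:3,2]*18.8
r=minimize_scalar(lambda t:np.sum((b2w(bar(t))-g)[1:]**2),bounds=(0,2),method='bounded'); s=monitor.read_state(); print('theta',r.x,'res',(b2w(bar(r.x))-g).round(1),s['wrist_force'].round(1),s['finger_gap'],s['clock'])
E
python3 th.py
```

```text
theta 1.08749882210554 res [-0.   0.3 -1.2] [ 0.  -0.1  0.2] 9.027867542907916 17.45
```

```bash
python3 -m jog '[[-0.03,0.39,0.1,0,0,0,0],[0,0,0,0,0,0,0]]' 15;python3 th.py
python3 - <<'E'
from h import *
snap('s10')
E
```

```text
clock: 17.65
eef_pos: [502.5, -170.1, 257.2]
eef_rot: [-3.137, -0.247, 0.151]
wrist_force: [-0.5, -1.6, -0.4]
finger_gap: 9.3
theta 1.0666569062048128 res [ 0.   0.4 -1.3] [-0.5 -1.6 -0.4] 9.324286927574605 17.65
side zoom 2.8214285714285716
top zoom 2.46875
```

View pics/s10.png

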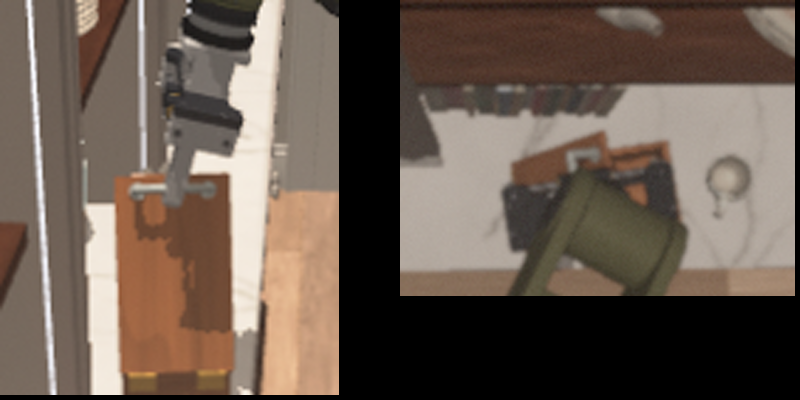

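```bash
python3 -m jog '[[-0.03,0.39,0.11,0,0,0,0],[0,0,0,0,0,0,0]]' 15; python3 -m jog '[[-0.03,0.38,0.11,0,0,0,0],[0,0,0,0,0,0,0]]';python3 th.py
```

```text
clock: 17.95
eef_pos: [503.1, -173.7, 256.0]
eef_rot: [-3.137, -0.247, 0.152]
wrist_force: [0.8, -1.6, -0.6]
finger_gap: 9.6
clock: 18.15
eef_pos: [503.6, -176.5, 255.2]
eef_rot: [-3.135, -0.247, 0.152]
wrist_force: [-3.9, 8.9, 4.7]
finger_gap: 9.5
theta 1.0333701512082802 res [-0.1  0.5 -1.3] [-3.9  8.9  4.7] 9.48674379186985 18.15
```

```bash
python3 -m jog '[[-0.02,0.15,0.05,0,0,0,0],[0,0,0,0,0,0,0]]' 15;python3 th.py
```

```text
clock: 18.35
eef_pos: [503.7, -177.4, 255.0]
eef_rot: [-3.134, -0.247, 0.152]
wrist_force: [-6.3, 13.5, 8.3]
finger_gap: 9.5
theta 1.0289018865334212 res [-0.1  0.5 -1.4] [-6.3 13.5  8.3] 9.493679980957843 18.35
```

```bash
python3 -m jog '[[-0.02,0.2,0.06,0,0,0,0],[0,0,0,0,0,0,0]]' 15;python3 th.py
```

```text
clock: 18.55
eef_pos: [504.0, -178.6, 254.7]
eef_rot: [-3.133, -0.247, 0.152]
wrist_force: [-8.9, 19.0, 11.8]
finger_gap: 9.3
theta 1.0224125054607538 res [-0.2  0.5 -1.5] [-8.9 19.  11.8] 9.278393795782211 18.55
```

```bash
python3 -m jog '[[0.03,-0.25,-0.08,0,0,0,0],[0,-0.1,-0.03,0,0,0,0],[0,0,0,0,0,0,0]]' 15;python3 th.py; python3 -m jog '[[0,0,0,0,0,0,15],[0,0,0,0,0,0,15],[0,0,0,0,0,0,18],[0,0,0,0,0,0,18]]';python3 th.py
python3 - <<'E'
from h import *
snap('s11')
E
```

```text
clock: 18.85
eef_pos: [503.5, -176.3, 255.3]
eef_rot: [-3.135, -0.247, 0.152]
wrist_force: [-3.3, 7.6, 5.0]
finger_gap: 9.0
theta 1.0345601061081164 res [-0.1  0.5 -1.4] [-3.3  7.6  5. ] 9.021283736291947 18.85
clock: 19.25
eef_pos: [503.5, -177.5, 254.8]
eef_rot: [-3.137, -0.247, 0.151]
wrist_force: [0.2, -0.6, 0.2]
finger_gap: 17.2
theta 1.0282121820396783 res [ 0.1  0.4 -1.3] [ 0.2 -0.6  0.2] 17.24776460049078 19.25
side zoom 2.8214285714285716
top zoom 2.46875
```

View pics/s11.png

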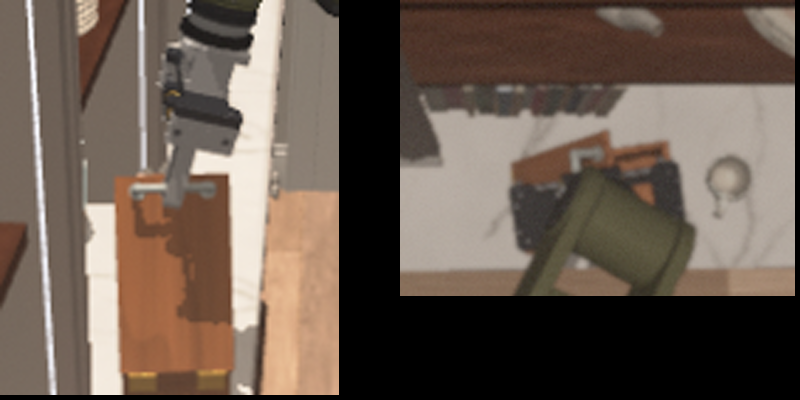

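```bash
python3 -m jog '[[0,0,-0.5,0,0,0,20],[0,0,-0.8,0,0,0,20],[0,0,-1,0,0,0,20],[0,0,-1.5,0,0,0,20]]'; python3 -m jog '[[0,0,-3,0,0,0,20],[0,0,-3,0,0,0,20],[-4,0,0,0,0,0,20],[-4,0,0,0,0,0,20],[-4,0,0,0,0,0,20],[-4,0,0,0,0,0,20]]'
python3 - <<'E'
from h import *
snap('s12')
print([(b2w(bar(t)).round(0), (proj('side',b2w(bar(t)))-[270,60])*2.8214) for t in (1.0,1.03,1.06)])
E
```

```text
clock: 19.75
eef_pos: [494.1, -178.9, 292.6]
eef_rot: [-3.137, -0.247, 0.152]
wrist_force: [0.3, -0.6, -0.0]
finger_gap: 18.8
clock: 20.35
eef_pos: [325.1, -204.6, 311.3]
eef_rot: [-3.138, -0.248, 0.152]
wrist_force: [0.3, -0.6, -0.5]
finger_gap: 18.8
side zoom 2.8214285714285716
top zoom 2.46875
[(array([ 500., -183.,  270.]), array([[173.0493744 , 185.90817569]])), (array([ 499., -178.,  272.]), array([[173.32097002, 186.49236187]])), (array([ 498., -172.,  274.]), array([[173.59763628, 187.25462053]]))]
```

View pics/s12.png

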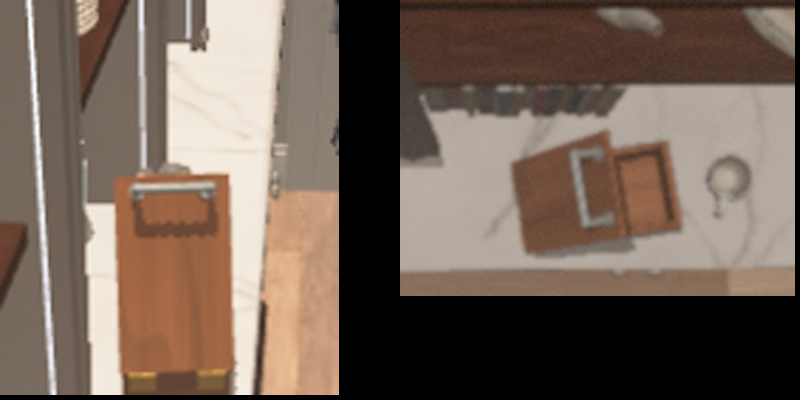

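```bash
python3 -m jog '[[0,0,0,0,0,0,20],[0,0,0,0,0,0,20],[0,0,0,0,0,0,20],[0,0,0,0,0,0,20],[0,0,0,0,0,0,20],[0,0,0,0,0,0,20],[0,0,0,0,0,0,20],[0,0,0,0,0,0,20]]'
python3 - <<'E'
from h import *
print([(t,((proj('top',b2w(bar(t)))-[280,120])*2.469+[400,0]).round(0)) for t in (.95,1.0,1.03,1.06,1.1)])
a=cv2.imread('pics/top0.png').astype(int)
b=vision.camera('top')['color'].astype(int); s=vision.camera('side')['color'].astype(int); s0=cv2.imread('pics/side0.png').astype(int)
f=lambda u,v,x0,x1,y0,y1:np.abs(u-v)[y0:y1,x0:x1].mean().round(1)
print('cup',f(a,b,403,428,178,206),'glass',f(a,b,206,234,195,218),'mill',f(a,b,246,272,197,218),'side mill/glass',f(s,s0,300,345,212,305))
snap('s13',top=(180,120,440,240))
E
```

```text
clock: 21.25
eef_pos: [326.6, -204.7, 310.9]
eef_rot: [-3.137, -0.247, 0.152]
wrist_force: [-0.6, 0.2, 0.5]
finger_gap: 18.9
[(0.95, array([[594., 185.]])), (1.0, array([[586., 186.]])), (1.03, array([[581., 187.]])), (1.06, array([[576., 187.]])), (1.1, array([[570., 188.]]))]
cup 1.8 glass 1.9 mill 4.7 side mill/glass 0.7
side zoom 2.8214285714285716
top zoom 1.5192307692307692
```

View pics/s13.png

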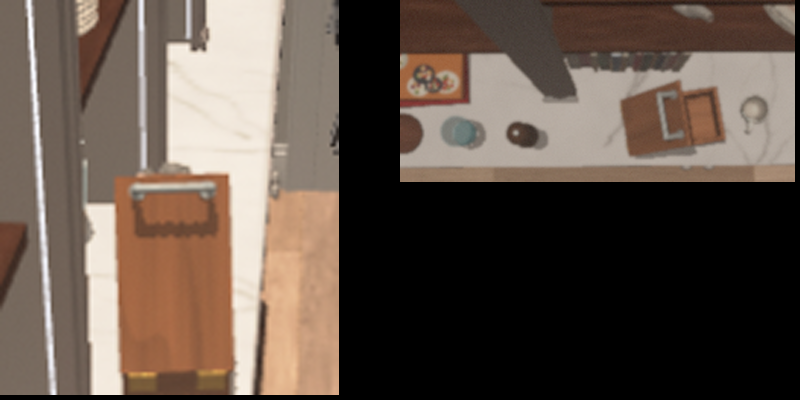

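The lid stands by itself with the bar at the pixel expected for about 1.02–1.03 rad, unchanged after another 0.9 s. The cup, mill and glass have not moved.

```bash
python3 -c "
from cell import order; print(order.sign_off())"
```

```text
the job is handed in; nothing more can be done
None
```

The tea box now stands propped open with its lid resting on the stay, and I handed the job in at about 21 s of the 70 s allowed.

**What I did**
- I opened the lid by its bar to the hard stop, where the resistance reached about 25 N.
- I swung the stay up by its pin to its stop (about 16 N).
- I took the bar again and lowered the lid while holding it, until it met firm resistance at about 1.03 rad. Pressing a little further raised the force to about 19 N along the world y axis (about 24 N in all), and the lid barely moved.
- I eased off, loosened the grip, and backed away.

**Last checks**
- **Lid carried by the stay:** with the jaws loosened around the bar, the wrist force read about 0 N. After I backed off, the lid held at about 1.03 rad and looked unchanged 0.9 s later.
- **Catch in the rack:** I could not see the stay's tip under the lid. The catch is judged from the firm stop and from its angle, which fits my estimate of 1.01–1.06 rad from the stay's measured length.
- **Things standing around:** the cup, mill and glass look unmoved. The top view changed a little at the mill, which I put down to shadow, because the side view of it is unchanged.

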